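# Disinfect the squeeze ball

## Robot

A 6-joint arm with a two-finger parallel gripper is mounted at the origin on the work surface. World frame = base frame: x ahead of the robot, y to its left, z up, the work surface at z = 0. Lengths are in m, angles in rad, forces in N, time in s.
With the tool pointing down it reaches from about 0.275 to 0.875 m from the base axis. Payload 12.5 kg.
Tool frame: the origin (TCP) lies midway between the tips of the shut fingers; the grasp point (between the pads) lies 19 mm behind it; z points along the fingers, y is the line along which they close (so a half turn about z gives the same grasp; the last joint's range is limited). The gripper opens to 85 mm and grips with 20 to 120 N. Pads are 22 mm wide; open, the fingers measure 114 mm over their backs; the gripper's body (76 mm by 85 mm) begins 54 mm behind the grasp point. The pads swing forward as they close: fully open they stand 13 mm farther back than shut.
Start: joints at [-1.206, 0.351, 1.652, -0, 1.139, -0.085], TCP at [0.239, -0.495, 0.231] pointing down, gripper open.
Joint ranges: [-2.75, 2.75], [-0.79, 2.1], [0.01, 2.65], [-1.57, 4.71], [0.07, 3.14], [-2.87, 2.87]. Speed limits (rad/s): [2.22, 2.22, 2.79, 3.14, 3.14, 3.14].

## Interface

Orientations are given as a rotation vector (axis times angle).
In Python, from rig import get_obs, capture, get_calibration, close_job gives the robot as it stands.
- The arm moves only by the shell command python3 -m crank 'ROWS' [FORCE]. ROWS is JSON, a list of rows, each an object of numbers: "rx", "ry", "rz": the turn, a rotation vector about the tool's x, y, z in rad; "tx", "ty", "tz": the shift along the tool's x, y, z in mm; "hand": the finger opening in mm, from 0 to 85.4. A call has 1 to 5 rows; each row is the pose to reach, as a shift and turn from the pose commanded when the call began, along the tool's axes at that moment; what a row does not reach only later rows make up. A row lasts 1/8 s, in which the tool goes at most 62.5 mm and 10.7 degrees, less where a joint would pass 70% of its speed; a pose out of reach is approached as far as the arm can. A call with a gripper value outside its range is refused whole. The fingers move at their own pace and stop on an object; FORCE is the grip in N (left out, the last holds). Time passes only in rows, so rows that repeat a pose let the fingers close. It gives the time, the measured TCP pose, the force, the opening and the grip force at its end, in the units of the state.
- get_obs(): the state, without advancing time (a new reading comes with each control period).
- capture(name): name is "scene" or "top"; returns the picture (384x512x3 uint8, blue, green, red); there is no depth.
- get_calibration(name): a dict with "mtx" (3x3 intrinsics, pixels), "R" (3x3) and "t" (3): a world point X has camera coordinates R X + t. Camera axes: x right, y down, z forward; pixel columns grow to the right and rows downward; lengths in m; the calibration is good to about 2 mm. A picture is of the moment at which its call begins. get_calibration takes no time and is no camera call.
- close_job(): hands the job in; it is judged then, once.
The state is a dict: "time": time; "joint_pos": joint angles; "qd": joint speeds; "tau": joint torques, N m; "tcp_pos": TCP position; "tcp_rot": TCP orientation; "wrist_force": force on the tool from outside, world axes, zero at the start; "moment": the same for the moment, N m; "gripper_width": opening from 0.0 (shut) to 1.0 (fully open); "grasp_force": force on a finger pad.
Only numpy, scipy, OpenCV 4.12 (cv2) and the standard library are available. Lean on these libraries where they do the work, as an engineer would, in place of code of your own. Each camera call takes 0.05 s, during which the arm holds its last target. There are 200 camera calls.

## Task

Take the squeeze ball from its stand, lower it into the well of the disinfector and set it down gently on the rack inside: do not drop it or press it down hard. Then start the programme: press the round key, then the square key, then the oblong key, one at a time, each fully home with a light push and let up again before the next. Never press the cross-shaped key nor any key before the ball is in, and leave the jar, the bottle and the test-kit carton where they are.

Things in the scene. Friction and masses are not known exactly. Their poses are not given: they have to be found in the camera images.
- unit: White bench disinfector, fixed, 200 mm wide and 270 mm deep. Origin on the bench under its middle, x to its back, z up; it stands sideways to the robot, its front to the robot's left. Behind: an open-topped well. In front, from x = -130 to -10 mm: a panel sloping 40 degrees down to the front, from 131 to 30 mm height, with a row of four keys.
- well_mouth (a point): Middle of the well's open mouth, at rim height (140 mm); axes as the unit's. Clear inside: 130 mm along x, 134 mm along y, walls 8 mm. In the well lies a flat wire rack whose height was left anywhere from 40 to 80 mm above the bench, so 60 to 100 mm below this point; it is sprung and gives about 1 mm for each 2.5 N.
- handle_mid (a point): Middle of the white carrying handle, a fixed bar 22 mm deep (x), 14 mm thick (z), along y over the panel, 178 mm above the bench, just behind and above the keys: the gripper cannot come straight down on them. Its uprights (22 by 12 mm) stand 106 mm to either side.
- ball: Dark hard-rubber squeeze ball, 48 mm diameter, about 90 g. Its origin is on its surface and turns with it: use ball_center.
- ball_center (a point): Centre of the ball; 32 mm above the bench while on its stand.
- stand: Small fixed grey stand, 38 mm across, 12 mm high, in which the ball sits at the start. Origin under its middle.
- jar: Bystander: small capped specimen jar, 52 mm across, 70 mm high, upright. Origin under its middle.
- bottle: Bystander: white bottle, 68 mm across, 190 mm high, upright. Origin under its middle.
- carton: Bystander: white and green test-kit carton, 90 by 130 by 70 mm. Origin under its middle.
- key_round: Mounting plate (36 by 34 mm) of the round key, 22 mm across. Origin on the sloped panel under the key's middle; z points out of the panel along the key's axis, y along the row. The white key's flat face stands 11 mm out along z; pushed home, 5 mm. Keys are 42 mm apart, in any order from left to right.
- cap_round (a joint): How far the round key, 22 mm across is pushed in: 0 up, 0.006 m fully home. Spring return, 1.5 N to start, 5 N fully home.
- key_square: Mounting plate (36 by 34 mm) of the square key, 22 by 22 mm. Origin on the sloped panel under the key's middle; z points out of the panel along the key's axis, y along the row. The white key's flat face stands 11 mm out along z; pushed home, 5 mm. Keys are 42 mm apart, in any order from left to right.
- cap_square (a joint): How far the square key, 22 by 22 mm is pushed in: 0 up, 0.006 m fully home. Spring return, 1.5 N to start, 5 N fully home.
- key_bar: Mounting plate (36 by 34 mm) of the oblong key, 10 mm wide and 28 mm long up the slope. Origin on the sloped panel under the key's middle; z points out of the panel along the key's axis, y along the row. The white key's flat face stands 11 mm out along z; pushed home, 5 mm. Keys are 42 mm apart, in any order from left to right.
- cap_bar (a joint): How far the oblong key, 10 mm wide and 28 mm long up the slope is pushed in: 0 up, 0.006 m fully home. Spring return, 1.5 N to start, 5 N fully home.
- key_cross: Mounting plate (36 by 34 mm) of the cross-shaped key, 26 mm across, arms 8 mm wide (cancels the programme; leave alone). Origin on the sloped panel under the key's middle; z points out of the panel along the key's axis, y along the row. The white key's flat face stands 11 mm out along z; pushed home, 5 mm. Keys are 42 mm apart, in any order from left to right.
- cap_cross (a joint): How far the cross-shaped key, 26 mm across, arms 8 mm wide is pushed in: 0 up, 0.006 m fully home. Spring return, 1.5 N to start, 5 N fully home.
Things that resemble listed ones, but are neither listed nor needed, are in the scene too. Several things have the shape of the ball; the one meant has the colours described above.

How it is judged:
By the outcome, as a careful person would: the job done as asked, in the order asked, and still so for the second after the job is handed in, with the robot touching nothing.
It also fails if it takes over 67 s, if anything falls off the work surface, if the arm or the gripper's body presses on something with over 40 N, if the wrist force passes 120 N, or if a joint passes its speed limit or range.

## Working session

There is one attempt and no reset: what is moved stays moved. The work goes in short steps, Python scripts to look and compute and a shell command to move; the robot and the scene stay as the last step left them, time stands still between calls to the robot, and variables do not carry over. Pictures are saved under pics/ and viewed, at most 10 in all, crops included, and the job is handed in when it is done.

```bash
mkdir -p pics; ls
python3 - <<'E'
from rig import *
import cv2,numpy as np
for n in("scene","top"):
    im=capture(n);cv2.imwrite(f"pics/{n}0.png",im)
    c=get_calibration(n);R=np.array(c["R"]);print(n,np.round(c["mtx"],1).tolist(),np.round(R,3).tolist(),"cam",np.round(-R.T@np.array(c["t"]),3))
print(get_obs())
E
```

```text
pics
scene [[369.9, 0.0, 252.6], [0.0, 369.9, 190.8], [0.0, 0.0, 1.0]] [[-0.386, 0.923, -0.004], [0.625, 0.258, -0.737], [-0.679, -0.287, -0.676]] cam [1.204 0.276 0.782]
top [[398.7, 0.0, 257.8], [0.0, 398.7, 189.7], [0.0, 0.0, 1.0]] [[-0.007, -1.0, -0.016], [-0.998, 0.008, -0.059], [0.059, 0.016, -0.998]] cam [ 0.48  -0.034  1.197]
{'time': 0.1, 'joint_pos': array([-1.20558769e+00,  3.51171259e-01,  1.65235293e+00, -3.84293445e-05,
        1.13913418e+00, -8.45846786e-02]), 'qd': array([-2.16401934e-04, -1.58714268e-03,  4.72376105e-04, -8.13434355e-04,
        8.24625225e-05, -1.87312288e-03]), 'tau': array([-6.10271445e-05, -5.06828249e+01, -2.91877949e+01, -1.57117888e-04,
        2.65672716e-03,  4.87946886e-05]), 'tcp_pos': array([ 0.23904188, -0.49499936,  0.23082107]), 'tcp_rot': array([-3.06144886e+00, -7.00383234e-01,  2.88294352e-04]), 'wrist_force': array([ 0.88219534,  0.46270383, -0.0765985 ]), 'moment': array([ 0.01908456,  0.00670795, -0.04115691]), 'grasp_force': 0.0, 'gripper_width': 1.0018228263932427}
```

View pics/scene0.png

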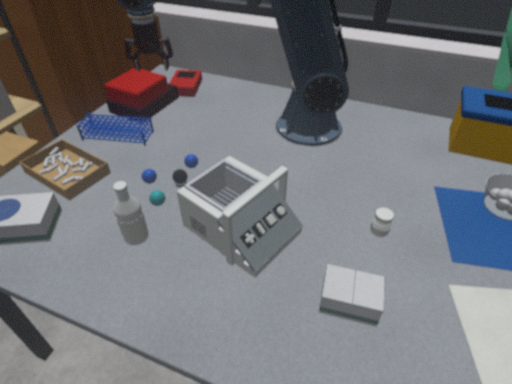

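View pics/top0.png

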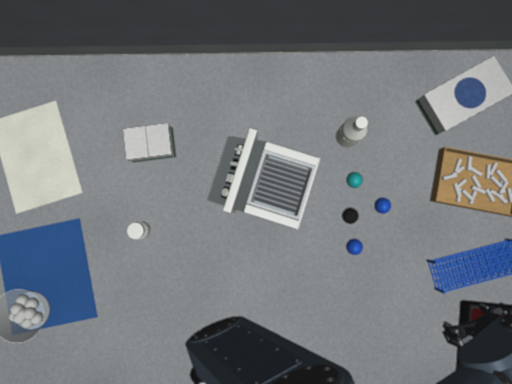

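The scene view shows the unit at about (240,210), its keys around (250–282, 210–238) and the candidate balls at (149,175), (191,160), (180,177) and (157,197). In the top view, the candidates are blue (383,206), blue (355,247), teal (355,180) and black (350,215). The black one at (350,215) fits "dark rubber". I'll confirm it in an enlarged crop and read the keys there too.

```bash
cat > h.py <<'E'
import numpy as np,cv2
from rig import *
def ray(n,uv):
    c=get_calibration(n);R=np.array(c["R"]);d=R.T@np.linalg.inv(c["mtx"])@np.array([*uv,1.]);return -R.T@np.array(c["t"]),d/np.linalg.norm(d)
def onz(n,uv,z):
    o,d=ray(n,uv);return o+d*(z-o[2])/d[2]
def tri(a,b):
    (o,d),(p,e)=ray("scene",a),ray("top",b)
    s=np.linalg.lstsq(np.c_[d,-e],p-o,rcond=None)[0];x,y=o+s[0]*d,p+s[1]*e
    return (x+y)/2,np.linalg.norm(x-y)
def proj(n,X):
    c=get_calibration(n);p=np.array(c["mtx"])@(np.array(c["R"])@X+np.array(c["t"]).ravel());return p[:2]/p[2]
E
python3 - <<'E'
from h import *
t=cv2.imread("pics/top0.png");s=cv2.imread("pics/scene0.png")
a=cv2.resize(t[120:260,205:405],None,fx=4,fy=4,interpolation=cv2.INTER_CUBIC)
b=cv2.resize(s[145:275,140:310],None,fx=4.6,fy=4.6,interpolation=cv2.INTER_CUBIC)
cv2.imwrite("pics/tc.png",a);cv2.imwrite("pics/sc.png",b)
def dark(im,x,y,w,h):
    m=(im[y:y+h,x:x+w].max(2)<50).astype(np.uint8);n,l,st,c=cv2.connectedComponentsWithStats(m)
    return [(st[i].tolist(),(c[i]+[x,y]).round(1)) for i in range(1,n) if st[i][4]>40]
print(dark(t,335,195,32,40),dark(s,165,163,30,30))
E
```

```text
[([8, 13, 15, 15, 169], array([349.8, 215.3]))] []
```

View pics/tc.png

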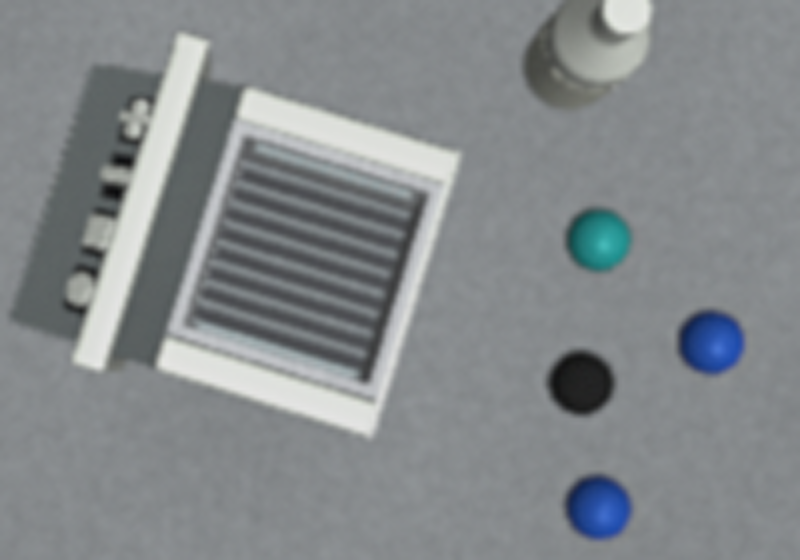

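View pics/sc.png

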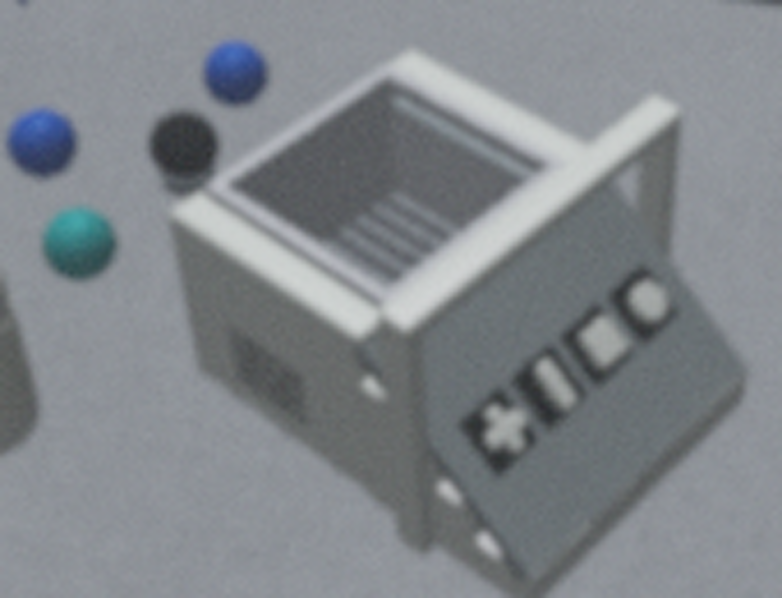

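The black ball at top (349.8,215.3) and scene (≈180,177) is the only dark one, and it has the grey stand beneath it. In the scene crop the keys run cross (505,430), bar (556,388), square (605,340), round (650,300).

```bash
cat >> h.py <<'E'
T=lambda u,v:((u+.5)/4-.5+205,(v+.5)/4-.5+120)
S=lambda u,v:((u+.5)/4.6-.5+140,(v+.5)/4.6-.5+145)
E
python3 - <<'E'
from h import *
np.set_printoptions(precision=4,suppress=True)
s=cv2.imread("pics/scene0.png");c=s[165:190,168:192];m=(c.max(2)<75).astype(np.uint8)
n,l,st,ce=cv2.connectedComponentsWithStats(m);i=1+st[1:,4].argmax();print("ball scene",st[i],ce[i]+[168,165])
print("ball top z",onz("top",(349.8,215.3),.032),"tri",tri(ce[i]+[168,165],(349.8,215.3)))
hc=np.array([onz("top",T(*p),.185) for p in[(180,33),(212,42),(103,371),(72,362)]]);print("handle",hc,np.linalg.norm(hc[0]-hc[3]),np.linalg.norm(hc[0]-hc[1]),"mid",hc.mean(0))
rc=np.array([onz("top",T(*p),.140) for p in[(245,88),(462,153),(375,437),(158,368)]]);print("rim",rc,"mid",rc.mean(0),[np.linalg.norm(rc[i]-rc[i-1]) for i in range(4)])
# clear opening, inner corners
ic=np.array([onz("top",T(*p),.140) for p in[(240,122),(444,184),(376,398),(170,333)]]);print("inner mid",ic.mean(0),[np.linalg.norm(ic[i]-ic[i-1]) for i in range(4)])
# scene: handle top corners, rim corner
hs=np.array([onz("scene",S(*p),.185) for p in[(386,318),(410,330),(682,112),(655,95)]]);print("handle scene",hs,hs.mean(0))
K=dict(cross=((505,430),(135,118)),bar=((556,388),(115,175)),square=((605,340),(98,232)),round=((650,300),(80,290)))
for k,(a,b) in K.items():print(k,tri(S(*a),T(*b)))
E
```

```text
ball scene [  6   6  12  12 125] [179.656 176.448]
ball top z [ 0.4725 -0.2829  0.032 ] tri (array([ 0.4722, -0.2834,  0.0271]), np.float64(0.0011922343857025776))
handle [[ 0.6992  0.0013  0.185 ]
 [ 0.6932 -0.0192  0.185 ]
 [ 0.483   0.0515  0.185 ]
 [ 0.4889  0.0712  0.185 ]] 0.22163281012045555 0.021370058722169214 mid [0.5911 0.0262 0.185 ]
rim [[ 0.6713 -0.0403  0.14  ]
 [ 0.6262 -0.1843  0.14  ]
 [ 0.4384 -0.124   0.14  ]
 [ 0.4849  0.0188  0.14  ]] mid [ 0.5552 -0.0825  0.14  ] [np.float64(0.19561305390609582), np.float64(0.15087148913125636), np.float64(0.1972368187029054), np.float64(0.15020615226052447)]
inner mid [ 0.5565 -0.0808  0.14  ] [np.float64(0.14830760790816225), np.float64(0.14185513003834724), np.float64(0.14915054154636154), np.float64(0.14269332850668354)]
handle scene [[ 0.6993 -0.0079  0.185 ]
 [ 0.7021  0.0063  0.185 ]
 [ 0.4941  0.0743  0.185 ]
 [ 0.4856  0.0554  0.185 ]] [0.5953 0.032  0.185 ]
cross (array([0.6615, 0.0374, 0.0803]), np.float64(0.0005125101552700956))
bar (array([0.6215, 0.0514, 0.0785]), np.float64(0.00045103076693586475))
square (array([0.5807, 0.0639, 0.0818]), np.float64(0.0010159262588364199))
round (array([0.5401, 0.0766, 0.0806]), np.float64(0.0006673298385103456))
```

```bash
cat >> h.py <<'E'
from scipy.spatial.transform import Rotation as Ro
ux=np.array([-.311,-.9505,0]);ux/=np.linalg.norm(ux);uz=np.array([0,0,1.]);uy=np.cross(uz,ux)
def Rt(th): # tool y along uy, tilted th deg towards the back
    t=np.radians(th);z=np.sin(t)*ux-np.cos(t)*uz;return np.c_[np.cross(uy,z),uy,z]
def plan(p,th):
    o=get_obs();R=Ro.from_rotvec(o["tcp_rot"]).as_matrix()
    print("t mm",(R.T@(np.array(p)-o["tcp_pos"])*1e3).round(1),"r",Ro.from_matrix(R.T@Rt(th)).as_rotvec().round(3))
E
python3 - <<'E'
from h import *
plan([.4725,-.283,.15],0)
E
```

```text
t mm [302.4 -89.3  80.9] r [-0.001 -0.    -0.805]
```

```bash
python3 -m crank '[{"tx":55,"ty":-16,"tz":5,"rz":-0.16},{"tx":115,"ty":-34,"tz":20,"rz":-0.32},{"tx":180,"ty":-53,"tz":40,"rz":-0.48},{"tx":240,"ty":-71,"tz":60,"rz":-0.64},{"tx":302,"ty":-89,"tz":81,"rz":-0.805}]'
python3 - <<'E'
from h import *
plan([.4725,-.283,.008],0)
E
```

```text
t mm [302.4 -89.2 222.9] r [-0.001 -0.    -0.805]validation failed for argument at $[0]...
```

```bash
python3 -m crank '[{"rx":0,"ry":0,"rz":-0.16,"tx":55,"ty":-16,"tz":5,"hand":85},{"rx":0,"ry":0,"rz":-0.32,"tx":115,"ty":-34,"tz":20,"hand":85},{"rx":0,"ry":0,"rz":-0.48,"tx":180,"ty":-53,"tz":40,"hand":85},{"rx":0,"ry":0,"rz":-0.64,"tx":240,"ty":-71,"tz":60,"hand":85},{"rx":0,"ry":0,"rz":-0.805,"tx":302,"ty":-89,"tz":81,"hand":85}]'
python3 - <<'E'
from h import *
plan([.4725,-.283,.008],0)
E
```

```text
time: 0.72
tcp_pos: [0.4604, -0.2942, 0.1554]
tcp_rot: [-2.538, -1.851, 0.0]
wrist_force: [0.8, -0.3, -0.8]
gripper_width: 0.993
grasp_force: 0.0
t mm [ 14.4   8.1 147.4] r [-0.     0.     0.006]
```

```bash
python3 -m crank '[{"rx":0,"ry":0,"rz":0,"tx":0,"ty":0,"tz":0,"hand":85},{"rx":0,"ry":0,"rz":0,"tx":0,"ty":0,"tz":0,"hand":85},{"rx":0,"ry":0,"rz":0,"tx":0,"ty":0,"tz":0,"hand":85}]'
python3 - <<'E'
from h import *
plan([.4725,-.283,.008],0)
t=capture("top");cv2.imwrite("pics/t1.png",t)
E
```

```text
time: 1.1
tcp_pos: [0.4586, -0.2967, 0.1564]
tcp_rot: [2.545, 1.841, 0.0]
wrist_force: [0.1, -0.5, -0.5]
gripper_width: 0.995
grasp_force: 0.0
t mm [ 17.4   8.8 148.4] r [ 0.001  0.    -0.002]
```

```bash
python3 -m crank '[{"rx":0,"ry":0,"rz":0,"tx":17.4,"ty":8.8,"tz":40,"hand":85},{"rx":0,"ry":0,"rz":0,"tx":17.4,"ty":8.8,"tz":70,"hand":85},{"rx":0,"ry":0,"rz":0,"tx":17.4,"ty":8.8,"tz":90,"hand":85},{"rx":0,"ry":0,"rz":0,"tx":17.4,"ty":8.8,"tz":90,"hand":85}]'
python3 - <<'E'
from h import *
plan([.4725,-.283,.008],0)
t=capture("top");s=capture("scene")
a=cv2.resize(t[170:270,310:410],None,fx=4,fy=4);b=cv2.resize(s[110:210,130:230],None,fx=4,fy=4);cv2.imwrite("pics/g1.png",np.hstack([a,b]))
E
```

```text
time: 1.65
tcp_pos: [0.472, -0.2822, 0.0653]
tcp_rot: [-2.543, -1.841, 0.001]
wrist_force: [-0.1, -0.7, 0.5]
gripper_width: 0.994
grasp_force: 0.0
t mm [-0.6  0.9 57.3] r [-0.002 -0.001 -0.001]
```

View pics/g1.png

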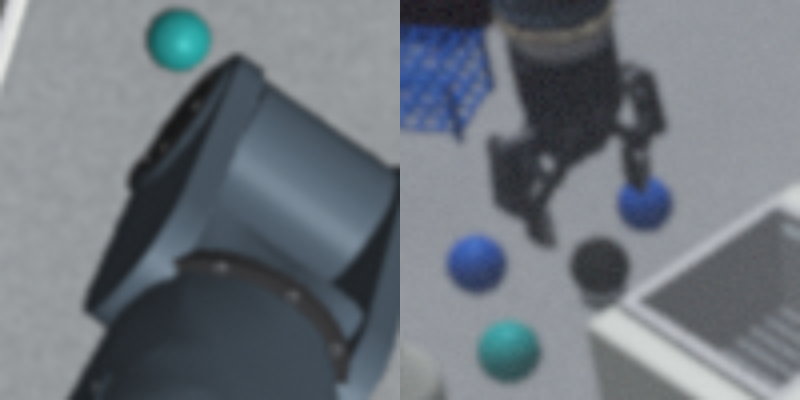

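The crop shows the open fingers above the black ball, with tips at about (543,240) and (637,185) either side of the ball at (600,265). The blue balls are clear of them.

```bash
python3 -m crank '[{"rx":0,"ry":0,"rz":0,"tx":0,"ty":1,"tz":25,"hand":85},{"rx":0,"ry":0,"rz":0,"tx":0,"ty":1,"tz":45,"hand":85},{"rx":0,"ry":0,"rz":0,"tx":0,"ty":1,"tz":57,"hand":85},{"rx":0,"ry":0,"rz":0,"tx":0,"ty":1,"tz":57,"hand":85}]'; python3 -m crank '[{"rx":0,"ry":0,"rz":0,"tx":0,"ty":0,"tz":0,"hand":30},{"rx":0,"ry":0,"rz":0,"tx":0,"ty":0,"tz":0,"hand":30},{"rx":0,"ry":0,"rz":0,"tx":0,"ty":0,"tz":0,"hand":30},{"rx":0,"ry":0,"rz":0,"tx":0,"ty":0,"tz":0,"hand":30},{"rx":0,"ry":0,"rz":0,"tx":0,"ty":0,"tz":0,"hand":30}]' 25
```

```text
time: 2.25
tcp_pos: [0.4739, -0.2824, 0.0092]
tcp_rot: [-2.543, -1.844, 0.0]
wrist_force: [-1.0, 0.2, 0.4]
gripper_width: 0.993
grasp_force: 0.0
time: 2.88
tcp_pos: [0.4743, -0.2825, 0.0096]
tcp_rot: [2.542, 1.844, 0.0]
wrist_force: [-0.1, 0.1, 5.5]
gripper_width: 0.548
grasp_force: 25.2
```

```bash
python3 -m crank '[{"rx":0,"ry":0,"rz":0,"tx":0,"ty":0,"tz":-20,"hand":30},{"rx":0,"ry":0,"rz":0,"tx":0,"ty":0,"tz":-60,"hand":30},{"rx":0,"ry":0,"rz":0,"tx":0,"ty":0,"tz":-120,"hand":30},{"rx":0,"ry":0,"rz":0,"tx":0,"ty":0,"tz":-175,"hand":30},{"rx":0,"ry":0,"rz":0,"tx":0,"ty":0,"tz":-200,"hand":30}]'; python3 -m crank '[{"rx":0,"ry":0,"rz":0,"tx":0,"ty":0,"tz":0,"hand":30},{"rx":0,"ry":0,"rz":0,"tx":0,"ty":0,"tz":0,"hand":30}]'
python3 - <<'E'
from h import *
plan([.556,-.082,.21],0)
s=capture("scene");cv2.imwrite("pics/lift.png",cv2.resize(s[60:260,110:310],None,fx=2.5,fy=2.5))
E
```

```text
time: 3.5
tcp_pos: [0.4745, -0.2826, 0.2122]
tcp_rot: [2.54, 1.842, 0.002]
wrist_force: [-0.3, -0.3, -1.5]
gripper_width: 0.549
grasp_force: 26.0
time: 3.75
tcp_pos: [0.4734, -0.2818, 0.2076]
tcp_rot: [-2.542, -1.843, 0.001]
wrist_force: [-0.2, -0.0, -2.0]
gripper_width: 0.55
grasp_force: 26.0
t mm [215.6  16.4  -2.3] r [-0.002 -0.001  0.   ]
```

View pics/lift.png

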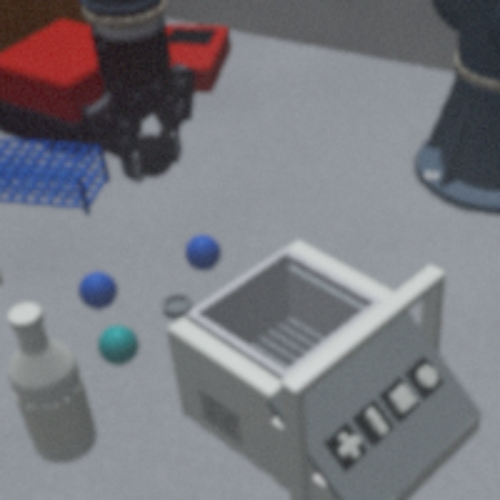

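The lifted ball is in the fingers at (150,155) and the stand at (177,305) is empty. Next I carry it over the well.

```bash
python3 -m crank '[{"rx":0,"ry":0,"rz":0,"tx":40,"ty":3,"tz":-2,"hand":30},{"rx":0,"ry":0,"rz":0,"tx":85,"ty":7,"tz":-2,"hand":30},{"rx":0,"ry":0,"rz":0,"tx":130,"ty":10,"tz":-2,"hand":30},{"rx":0,"ry":0,"rz":0,"tx":175,"ty":13,"tz":-2,"hand":30},{"rx":0,"ry":0,"rz":0,"tx":216,"ty":16,"tz":-2,"hand":30}]';python3 -m crank '[{"rx":0,"ry":0,"rz":0,"tx":0,"ty":0,"tz":0,"hand":30},{"rx":0,"ry":0,"rz":0,"tx":0,"ty":0,"tz":0,"hand":30},{"rx":0,"ry":0,"rz":0,"tx":0,"ty":0,"tz":0,"hand":30}]'
python3 - <<'E'
from h import *
plan([.556,-.082,.15],0)
s=capture("scene");t=capture("top")
cv2.imwrite("pics/over.png",np.hstack([cv2.resize(t[120:260,205:345],(500,500)),]))
cv2.imwrite("pics/over2.png",cv2.resize(s[80:260,130:310],(540,540)))
E
```

```text
time: 4.42
tcp_pos: [0.5562, -0.0802, 0.2095]
tcp_rot: [-2.542, -1.843, 0.003]
wrist_force: [0.7, -0.7, -1.5]
gripper_width: 0.545
grasp_force: 26.0
time: 4.8
tcp_pos: [0.5559, -0.0827, 0.2105]
tcp_rot: [-2.544, -1.842, 0.001]
wrist_force: [0.4, 0.2, -0.5]
gripper_width: 0.549
grasp_force: 26.0
t mm [ 0.8 -0.  60.5] r [-0.001  0.    -0.001]
```

View pics/over2.png

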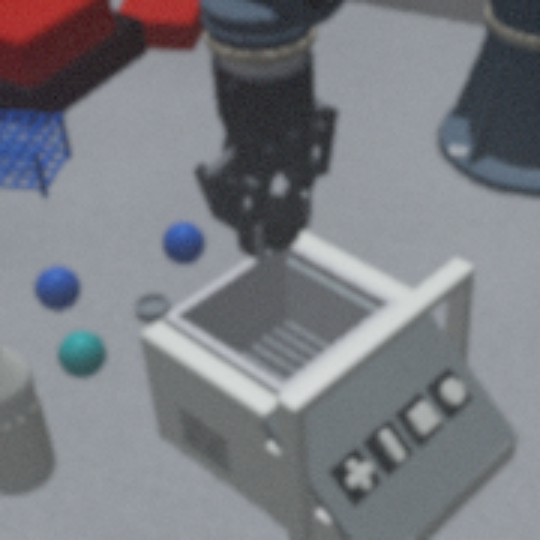

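The ball is above the well, with the gripper at (265,200) and the well floor at (285,345). I'll lower it to just above the highest possible rack, then go down in checked steps.

```bash
cat > chk.py <<'E'
import sys
from rig import get_obs
o=get_obs();f=o["wrist_force"]
sys.exit(1 if f[2]>float(sys.argv[1]) or abs(f[0])>4 or abs(f[1])>4 else 0)
E
python3 -m crank '[{"rx":0,"ry":0,"rz":0,"tx":1,"ty":0,"tz":25,"hand":30},{"rx":0,"ry":0,"rz":0,"tx":1,"ty":0,"tz":50,"hand":30},{"rx":0,"ry":0,"rz":0,"tx":1,"ty":0,"tz":70,"hand":30},{"rx":0,"ry":0,"rz":0,"tx":1,"ty":0,"tz":80,"hand":30},{"rx":0,"ry":0,"rz":0,"tx":1,"ty":0,"tz":80,"hand":30}]' && python3 chk.py 2 && python3 -m crank '[{"rx":0,"ry":0,"rz":0,"tx":0,"ty":0,"tz":10,"hand":30},{"rx":0,"ry":0,"rz":0,"tx":0,"ty":0,"tz":20,"hand":30},{"rx":0,"ry":0,"rz":0,"tx":0,"ty":0,"tz":30,"hand":30},{"rx":0,"ry":0,"rz":0,"tx":0,"ty":0,"tz":35,"hand":30},{"rx":0,"ry":0,"rz":0,"tx":0,"ty":0,"tz":35,"hand":30}]'
```

```text
time: 5.52
tcp_pos: [0.5564, -0.0812, 0.1308]
tcp_rot: [-2.543, -1.843, 0.001]
wrist_force: [-0.1, 0.7, -1.5]
gripper_width: 0.547
grasp_force: 26.0
time: 6.15
tcp_pos: [0.5565, -0.0809, 0.0957]
tcp_rot: [-2.543, -1.844, 0.001]
wrist_force: [-0.5, -0.6, -1.4]
gripper_width: 0.548
grasp_force: 26.0
```

```bash
D() { python3 chk.py 1.5; }
python3 -m crank '[{"rx":0,"ry":0,"rz":0,"tx":0,"ty":0,"tz":3,"hand":30},{"rx":0,"ry":0,"rz":0,"tx":0,"ty":0,"tz":6,"hand":30},{"rx":0,"ry":0,"rz":0,"tx":0,"ty":0,"tz":10,"hand":30},{"rx":0,"ry":0,"rz":0,"tx":0,"ty":0,"tz":10,"hand":30}]' && D &&
python3 -m crank '[{"rx":0,"ry":0,"rz":0,"tx":0,"ty":0,"tz":1.5,"hand":30},{"rx":0,"ry":0,"rz":0,"tx":0,"ty":0,"tz":1.5,"hand":30}]' && D &&
python3 -m crank '[{"rx":0,"ry":0,"rz":0,"tx":0,"ty":0,"tz":1.5,"hand":30},{"rx":0,"ry":0,"rz":0,"tx":0,"ty":0,"tz":1.5,"hand":30}]' && D &&
python3 -m crank '[{"rx":0,"ry":0,"rz":0,"tx":0,"ty":0,"tz":1.5,"hand":30},{"rx":0,"ry":0,"rz":0,"tx":0,"ty":0,"tz":1.5,"hand":30}]' && D &&
python3 -m crank '[{"rx":0,"ry":0,"rz":0,"tx":0,"ty":0,"tz":1.5,"hand":30},{"rx":0,"ry":0,"rz":0,"tx":0,"ty":0,"tz":1.5,"hand":30}]' && D &&
python3 -m crank '[{"rx":0,"ry":0,"rz":0,"tx":0,"ty":0,"tz":1.5,"hand":30},{"rx":0,"ry":0,"rz":0,"tx":0,"ty":0,"tz":1.5,"hand":30}]' && D &&
python3 -m crank '[{"rx":0,"ry":0,"rz":0,"tx":0,"ty":0,"tz":1.5,"hand":30},{"rx":0,"ry":0,"rz":0,"tx":0,"ty":0,"tz":1.5,"hand":30}]' && D &&
python3 -m crank '[{"rx":0,"ry":0,"rz":0,"tx":0,"ty":0,"tz":1.5,"hand":30},{"rx":0,"ry":0,"rz":0,"tx":0,"ty":0,"tz":1.5,"hand":30}]' && D &&
python3 -m crank '[{"rx":0,"ry":0,"rz":0,"tx":0,"ty":0,"tz":1.5,"hand":30},{"rx":0,"ry":0,"rz":0,"tx":0,"ty":0,"tz":1.5,"hand":30}]' && D
```

```text
time: 6.65
tcp_pos: [0.5564, -0.0809, 0.0857]
tcp_rot: [-2.543, -1.844, 0.001]
wrist_force: [-1.1, 0.3, -0.3]
gripper_width: 0.549
grasp_force: 26.0
time: 6.9
tcp_pos: [0.5566, -0.0809, 0.0845]
tcp_rot: [-2.543, -1.844, 0.0]
wrist_force: [0.6, -0.6, -0.4]
gripper_width: 0.545
grasp_force: 26.0
time: 7.15
tcp_pos: [0.5565, -0.0809, 0.0829]
tcp_rot: [-2.543, -1.844, 0.0]
wrist_force: [-0.5, -0.5, 0.0]
gripper_width: 0.55
grasp_force: 26.0
time: 7.4
tcp_pos: [0.5565, -0.0809, 0.0814]
tcp_rot: [-2.543, -1.844, 0.0]
wrist_force: [-0.6, -0.1, -0.3]
gripper_width: 0.541
grasp_force: 26.0
time: 7.65
tcp_pos: [0.5565, -0.0809, 0.0799]
tcp_rot: [-2.543, -1.844, 0.0]
wrist_force: [-0.4, 0.2, -0.4]
gripper_width: 0.546
grasp_force: 26.0
time: 7.9
tcp_pos: [0.5565, -0.0809, 0.0784]
tcp_rot: [-2.543, -1.844, 0.0]
wrist_force: [0.3, -0.3, -0.3]
gripper_width: 0.547
grasp_force: 26.0
time: 8.15
tcp_pos: [0.5565, -0.0809, 0.0769]
tcp_rot: [-2.543, -1.844, 0.0]
wrist_force: [-1.1, 0.3, -0.8]
gripper_width: 0.544
grasp_force: 26.0
time: 8.4
tcp_pos: [0.5565, -0.0809, 0.0754]
tcp_rot: [-2.543, -1.844, 0.0]
wrist_force: [-0.1, 0.3, -0.4]
gripper_width: 0.543
grasp_force: 26.0
time: 8.65
tcp_pos: [0.5565, -0.0809, 0.0739]
tcp_rot: [-2.543, -1.844, 0.0]
wrist_force: [-0.5, -0.7, -1.2]
gripper_width: 0.551
grasp_force: 26.0
```

```bash
D() { python3 chk.py 1.3; }
{ python3 -m crank '[{"rx":0,"ry":0,"rz":0,"tx":0,"ty":0,"tz":1.5,"hand":30},{"rx":0,"ry":0,"rz":0,"tx":0,"ty":0,"tz":1.5,"hand":30}]' && D &&
python3 -m crank '[{"rx":0,"ry":0,"rz":0,"tx":0,"ty":0,"tz":1.5,"hand":30},{"rx":0,"ry":0,"rz":0,"tx":0,"ty":0,"tz":1.5,"hand":30}]' && D &&
python3 -m crank '[{"rx":0,"ry":0,"rz":0,"tx":0,"ty":0,"tz":1.5,"hand":30},{"rx":0,"ry":0,"rz":0,"tx":0,"ty":0,"tz":1.5,"hand":30}]' && D &&
python3 -m crank '[{"rx":0,"ry":0,"rz":0,"tx":0,"ty":0,"tz":1.5,"hand":30},{"rx":0,"ry":0,"rz":0,"tx":0,"ty":0,"tz":1.5,"hand":30}]' && D &&
python3 -m crank '[{"rx":0,"ry":0,"rz":0,"tx":0,"ty":0,"tz":1.5,"hand":30},{"rx":0,"ry":0,"rz":0,"tx":0,"ty":0,"tz":1.5,"hand":30}]' && D &&
python3 -m crank '[{"rx":0,"ry":0,"rz":0,"tx":0,"ty":0,"tz":1.5,"hand":30},{"rx":0,"ry":0,"rz":0,"tx":0,"ty":0,"tz":1.5,"hand":30}]' && D &&
python3 -m crank '[{"rx":0,"ry":0,"rz":0,"tx":0,"ty":0,"tz":1.5,"hand":30},{"rx":0,"ry":0,"rz":0,"tx":0,"ty":0,"tz":1.5,"hand":30}]' && D &&
python3 -m crank '[{"rx":0,"ry":0,"rz":0,"tx":0,"ty":0,"tz":1.5,"hand":30},{"rx":0,"ry":0,"rz":0,"tx":0,"ty":0,"tz":1.5,"hand":30}]' && D &&
python3 -m crank '[{"rx":0,"ry":0,"rz":0,"tx":0,"ty":0,"tz":1.5,"hand":30},{"rx":0,"ry":0,"rz":0,"tx":0,"ty":0,"tz":1.5,"hand":30}]' && D &&
python3 -m crank '[{"rx":0,"ry":0,"rz":0,"tx":0,"ty":0,"tz":1.5,"hand":30},{"rx":0,"ry":0,"rz":0,"tx":0,"ty":0,"tz":1.5,"hand":30}]' && D &&
python3 -m crank '[{"rx":0,"ry":0,"rz":0,"tx":0,"ty":0,"tz":1.5,"hand":30},{"rx":0,"ry":0,"rz":0,"tx":0,"ty":0,"tz":1.5,"hand":30}]' && D &&
python3 -m crank '[{"rx":0,"ry":0,"rz":0,"tx":0,"ty":0,"tz":1.5,"hand":30},{"rx":0,"ry":0,"rz":0,"tx":0,"ty":0,"tz":1.5,"hand":30}]' && D; } | grep -E "tcp_pos|force:"
```

```text
tcp_pos: [0.5566, -0.0809, 0.0724]
wrist_force: [-0.2, -0.4, -1.0]
grasp_force: 26.0
tcp_pos: [0.5565, -0.0809, 0.0709]
wrist_force: [-0.0, 0.5, -1.2]
grasp_force: 26.0
tcp_pos: [0.5565, -0.0809, 0.0694]
wrist_force: [-0.1, -0.1, -1.1]
grasp_force: 26.0
tcp_pos: [0.5565, -0.0809, 0.0679]
wrist_force: [-0.0, 0.1, -0.3]
grasp_force: 26.0
tcp_pos: [0.5565, -0.0809, 0.0664]
wrist_force: [-0.3, 0.8, -1.0]
grasp_force: 26.0
tcp_pos: [0.5565, -0.0809, 0.0649]
wrist_force: [-1.2, -0.6, -0.1]
grasp_force: 26.0
tcp_pos: [0.5565, -0.0809, 0.0634]
wrist_force: [0.0, -0.3, -0.6]
grasp_force: 26.0
tcp_pos: [0.5565, -0.0809, 0.0619]
wrist_force: [0.3, -0.2, -1.1]
grasp_force: 26.0
tcp_pos: [0.5565, -0.0809, 0.0604]
wrist_force: [1.0, -0.8, 0.4]
grasp_force: 26.0
tcp_pos: [0.5565, -0.0809, 0.0589]
wrist_force: [-0.6, 1.6, -0.3]
grasp_force: 26.0
tcp_pos: [0.5565, -0.0809, 0.0574]
wrist_force: [0.3, -0.1, -0.3]
grasp_force: 26.0
tcp_pos: [0.5565, -0.0809, 0.0559]
wrist_force: [0.4, -0.1, -0.5]
grasp_force: 26.0
```

```bash
D() { python3 chk.py 1.3; }
{ python3 -m crank '[{"rx":0,"ry":0,"rz":0,"tx":0,"ty":0,"tz":1.5,"hand":30},{"rx":0,"ry":0,"rz":0,"tx":0,"ty":0,"tz":1.5,"hand":30}]' && D &&
python3 -m crank '[{"rx":0,"ry":0,"rz":0,"tx":0,"ty":0,"tz":1.5,"hand":30},{"rx":0,"ry":0,"rz":0,"tx":0,"ty":0,"tz":1.5,"hand":30}]' && D &&
python3 -m crank '[{"rx":0,"ry":0,"rz":0,"tx":0,"ty":0,"tz":1.5,"hand":30},{"rx":0,"ry":0,"rz":0,"tx":0,"ty":0,"tz":1.5,"hand":30}]' && D &&
python3 -m crank '[{"rx":0,"ry":0,"rz":0,"tx":0,"ty":0,"tz":1.5,"hand":30},{"rx":0,"ry":0,"rz":0,"tx":0,"ty":0,"tz":1.5,"hand":30}]' && D &&
python3 -m crank '[{"rx":0,"ry":0,"rz":0,"tx":0,"ty":0,"tz":1.5,"hand":30},{"rx":0,"ry":0,"rz":0,"tx":0,"ty":0,"tz":1.5,"hand":30}]' && D &&
python3 -m crank '[{"rx":0,"ry":0,"rz":0,"tx":0,"ty":0,"tz":1.5,"hand":30},{"rx":0,"ry":0,"rz":0,"tx":0,"ty":0,"tz":1.5,"hand":30}]' && D &&
python3 -m crank '[{"rx":0,"ry":0,"rz":0,"tx":0,"ty":0,"tz":1.5,"hand":30},{"rx":0,"ry":0,"rz":0,"tx":0,"ty":0,"tz":1.5,"hand":30}]' && D &&
python3 -m crank '[{"rx":0,"ry":0,"rz":0,"tx":0,"ty":0,"tz":1.5,"hand":30},{"rx":0,"ry":0,"rz":0,"tx":0,"ty":0,"tz":1.5,"hand":30}]' && D &&
python3 -m crank '[{"rx":0,"ry":0,"rz":0,"tx":0,"ty":0,"tz":1.5,"hand":30},{"rx":0,"ry":0,"rz":0,"tx":0,"ty":0,"tz":1.5,"hand":30}]' && D &&
python3 -m crank '[{"rx":0,"ry":0,"rz":0,"tx":0,"ty":0,"tz":1.5,"hand":30},{"rx":0,"ry":0,"rz":0,"tx":0,"ty":0,"tz":1.5,"hand":30}]' && D; } | grep -E "tcp_pos|wrist_force:"
```

```text
tcp_pos: [0.5565, -0.0809, 0.0544]
wrist_force: [-0.6, -0.4, -0.7]
tcp_pos: [0.5565, -0.0809, 0.0529]
wrist_force: [-0.2, 0.2, -0.3]
tcp_pos: [0.5565, -0.0809, 0.0514]
wrist_force: [0.1, -0.1, -0.7]
tcp_pos: [0.5567, -0.081, 0.0501]
wrist_force: [0.1, -0.4, 1.9]
```

Contact shows at about 2.5 N, so I release gently and retreat.

```bash
python3 -m crank '[{"rx":0,"ry":0,"rz":0,"tx":0,"ty":0,"tz":0,"hand":50},{"rx":0,"ry":0,"rz":0,"tx":0,"ty":0,"tz":0,"hand":54},{"rx":0,"ry":0,"rz":0,"tx":0,"ty":0,"tz":0,"hand":60},{"rx":0,"ry":0,"rz":0,"tx":0,"ty":0,"tz":0,"hand":66},{"rx":0,"ry":0,"rz":0,"tx":0,"ty":0,"tz":0,"hand":66}]'; python3 -m crank '[{"rx":0,"ry":0,"rz":0,"tx":0,"ty":0,"tz":-15,"hand":66},{"rx":0,"ry":0,"rz":0,"tx":0,"ty":0,"tz":-50,"hand":66},{"rx":0,"ry":0,"rz":0,"tx":0,"ty":0,"tz":-100,"hand":66},{"rx":0,"ry":0,"rz":0,"tx":0,"ty":0,"tz":-150,"hand":66},{"rx":0,"ry":0,"rz":0,"tx":0,"ty":0,"tz":-200,"hand":66}]';python3 -m crank '[{"rx":0,"ry":0,"rz":0,"tx":0,"ty":0,"tz":-50,"hand":0},{"rx":0,"ry":0,"rz":0,"tx":0,"ty":0,"tz":-50,"hand":0}]'
python3 - <<'E'
from h import *
s=capture("scene");cv2.imwrite("pics/rel.png",cv2.resize(s[60:280,130:310],(540,600)[:2]))
o=np.array([.5911,.0262,0])
# key geometry: measured row middle of faces
K={k:np.array(v) for k,v in dict(cross=[.6615,.0374,.0803],bar=[.6215,.0514,.0785],square=[.5807,.0639,.0818],round=[.5401,.0766,.0806]).items()}
m=sum(K.values())/4;print(m)
n=-np.sin(np.radians(40))*ux+np.cos(np.radians(40))*uz
for i,k in enumerate(["round","square","bar","cross"]):print(k,(m+uy*.042*(i-1.5)).round(4),(K[k]-m)@uy)
p=m-uy*.063
plan(p+n*.05+[0,.0,.12],40)
plan(p+n*.05,40)
E
```

```text
time: 13.28
tcp_pos: [0.5579, -0.0813, 0.0506]
tcp_rot: [2.542, 1.843, 0.003]
wrist_force: [7.0, -2.2, -0.1]
gripper_width: 0.773
grasp_force: 0.0
time: 13.9
tcp_pos: [0.5562, -0.0808, 0.2517]
tcp_rot: [-2.543, -1.844, 0.0]
wrist_force: [0.1, 0.0, 0.8]
gripper_width: 0.775
grasp_force: 0.0
time: 14.15
tcp_pos: [0.5577, -0.0811, 0.3039]
tcp_rot: [2.539, 1.841, 0.007]
wrist_force: [0.0, -0.3, 0.5]
gripper_width: 0.354
grasp_force: 0.0
[0.60095  0.057325 0.0803  ]
round [0.5411 0.0769 0.0803] -0.06382698504836343
square [0.581  0.0639 0.0803] -0.021290627068098218
bar [0.6209 0.0508 0.0803] 0.02137361996213595
cross [0.6608 0.0377 0.0803] 0.0637439921543258
t mm [177.3 -64.1  62.6] r [ 0.002 -0.698 -0.001]
t mm [177.2 -64.4 182.6] r [ 0.002 -0.698 -0.001]
```

View pics/rel.png

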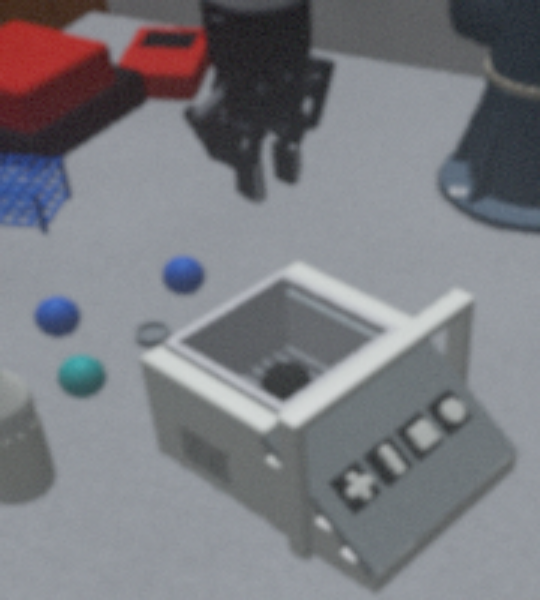

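The ball (285,378) sits on the rack in the well, and the gripper is clear. Now I go to a standoff above the round key, tilted 40°.

```bash
python3 -m crank '[{"rx":0,"ry":-0.1,"rz":0,"tx":35,"ty":-12,"tz":0,"hand":0},{"rx":0,"ry":-0.25,"rz":0,"tx":75,"ty":-25,"tz":0,"hand":0},{"rx":0,"ry":-0.4,"rz":0,"tx":110,"ty":-40,"tz":20,"hand":0},{"rx":0,"ry":-0.55,"rz":0,"tx":145,"ty":-52,"tz":40,"hand":0},{"rx":0,"ry":-0.698,"rz":0,"tx":177,"ty":-64,"tz":60,"hand":0}]';python3 -m crank '[{"rx":0,"ry":0,"rz":0,"tx":0,"ty":0,"tz":0,"hand":0},{"rx":0,"ry":0,"rz":0,"tx":0,"ty":0,"tz":0,"hand":0},{"rx":0,"ry":0,"rz":0,"tx":0,"ty":0,"tz":0,"hand":0}]'
cat >> h.py <<'E'
m=np.array([.60095,.0573,.0803]);n=-np.sin(np.radians(40))*ux+np.cos(np.radians(40))*uz
E
python3 - <<'E'
from h import *
print(get_obs()["joint_pos"].round(2))
plan(m-uy*.063+n*.03,40)
E
```

```text
time: 14.82
tcp_pos: [0.5501, 0.1085, 0.2384]
tcp_rot: [2.121, 1.54, -0.779]
wrist_force: [-0.3, 0.4, -0.3]
gripper_width: -0.001
grasp_force: 0.0
time: 15.2
tcp_pos: [0.5509, 0.1061, 0.2408]
tcp_rot: [2.128, 1.54, -0.772]
wrist_force: [-0.2, 0.0, 1.0]
gripper_width: 0.002
grasp_force: 0.0
[ 0.35  0.6   1.39 -0.53  1.62  0.77]
t mm [ 79.4  -0.4 112.9] r [-0.    -0.001 -0.002]
```

```bash
python3 -m crank '[{"rx":0,"ry":0,"rz":0,"tx":25,"ty":0,"tz":35,"hand":0},{"rx":0,"ry":0,"rz":0,"tx":50,"ty":0,"tz":70,"hand":0},{"rx":0,"ry":0,"rz":0,"tx":70,"ty":0,"tz":97,"hand":0},{"rx":0,"ry":0,"rz":0,"tx":79,"ty":0,"tz":113,"hand":0},{"rx":0,"ry":0,"rz":0,"tx":79,"ty":0,"tz":113,"hand":0}]'
python3 - <<'E'
from h import *
plan(m-uy*.063+n*.012,40)
s=capture("scene");cv2.imwrite("pics/k1.png",cv2.resize(s[130:270,180:320],(560,560),interpolation=cv2.INTER_CUBIC))
o=get_obs();print("tip px in crop",(proj("scene",o["tcp_pos"])-[180,130])*4)
E
```

```text
time: 15.82
tcp_pos: [0.5469, 0.0949, 0.1028]
tcp_rot: [2.127, 1.541, -0.775]
wrist_force: [-0.3, -0.3, 0.3]
gripper_width: -0.001
grasp_force: 0.0
t mm [-0.1  0.1 17.4] r [-0.001  0.    -0.   ]
tip px in crop [428.3612782  309.66794966]
```

View pics/k1.png

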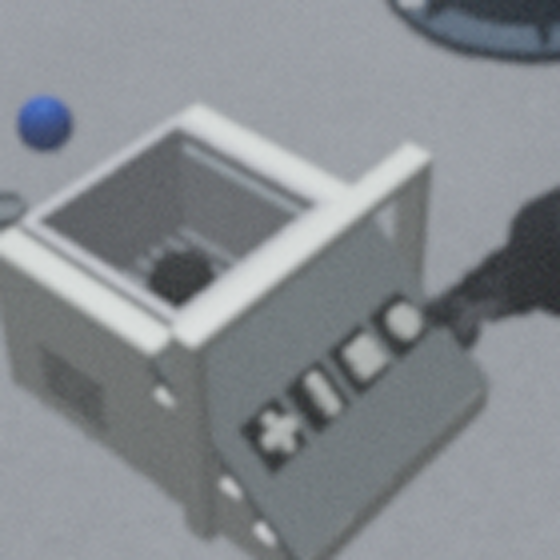

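The crop shows the shut fingertips at about (435,315), just out along the axis from the round key at (405,322). The other keys are clear.

```bash
cat > chk2.py <<'E'
import sys
from h import get_obs,n,ux,uy,m,np
o=get_obs();f=o["wrist_force"];d=o["tcp_pos"]-m
print("axial %.1f lateral %.1f %.1f height over est. face %.1f mm"%(f@n,f@uy,f@np.cross(uy,n),d@n*1e3))
sys.exit(1 if f@n>float(sys.argv[1]) else 0)
E
Z='>/dev/null'
D() { python3 chk2.py 1.3; }
python3 -m crank '[{"rx":0,"ry":0,"rz":0,"tx":0,"ty":0,"tz":10,"hand":0},{"rx":0,"ry":0,"rz":0,"tx":0,"ty":0,"tz":20,"hand":0},{"rx":0,"ry":0,"rz":0,"tx":0,"ty":0,"tz":23,"hand":0},{"rx":0,"ry":0,"rz":0,"tx":0,"ty":0,"tz":23,"hand":0}]' >/dev/null && D &&
python3 -m crank '[{"rx":0,"ry":0,"rz":0,"tx":0,"ty":0,"tz":1.5,"hand":0},{"rx":0,"ry":0,"rz":0,"tx":0,"ty":0,"tz":1.5,"hand":0}]'  >/dev/null && D &&
python3 -m crank '[{"rx":0,"ry":0,"rz":0,"tx":0,"ty":0,"tz":1.5,"hand":0},{"rx":0,"ry":0,"rz":0,"tx":0,"ty":0,"tz":1.5,"hand":0}]'  >/dev/null && D &&
python3 -m crank '[{"rx":0,"ry":0,"rz":0,"tx":0,"ty":0,"tz":1.5,"hand":0},{"rx":0,"ry":0,"rz":0,"tx":0,"ty":0,"tz":1.5,"hand":0}]'  >/dev/null && D &&
python3 -m crank '[{"rx":0,"ry":0,"rz":0,"tx":0,"ty":0,"tz":1.5,"hand":0},{"rx":0,"ry":0,"rz":0,"tx":0,"ty":0,"tz":1.5,"hand":0}]'  >/dev/null && D &&
python3 -m crank '[{"rx":0,"ry":0,"rz":0,"tx":0,"ty":0,"tz":1.5,"hand":0},{"rx":0,"ry":0,"rz":0,"tx":0,"ty":0,"tz":1.5,"hand":0}]'  >/dev/null && D
```

```text
axial 0.3 lateral 0.3 -0.2 height over est. face 6.7 mm
axial -0.4 lateral 0.0 0.1 height over est. face 5.4 mm
axial 1.7 lateral 1.0 -0.0 height over est. face 3.9 mm
```

```bash
D() { python3 chk2.py 4.3; }
python3 -m crank '[{"rx":0,"ry":0,"rz":0,"tx":0,"ty":0,"tz":1,"hand":0},{"rx":0,"ry":0,"rz":0,"tx":0,"ty":0,"tz":1,"hand":0}]'  >/dev/null && D &&
python3 -m crank '[{"rx":0,"ry":0,"rz":0,"tx":0,"ty":0,"tz":1,"hand":0},{"rx":0,"ry":0,"rz":0,"tx":0,"ty":0,"tz":1,"hand":0}]'  >/dev/null && D &&
python3 -m crank '[{"rx":0,"ry":0,"rz":0,"tx":0,"ty":0,"tz":1,"hand":0},{"rx":0,"ry":0,"rz":0,"tx":0,"ty":0,"tz":1,"hand":0}]'  >/dev/null && D &&
python3 -m crank '[{"rx":0,"ry":0,"rz":0,"tx":0,"ty":0,"tz":1,"hand":0},{"rx":0,"ry":0,"rz":0,"tx":0,"ty":0,"tz":1,"hand":0}]'  >/dev/null && D &&
python3 -m crank '[{"rx":0,"ry":0,"rz":0,"tx":0,"ty":0,"tz":1,"hand":0},{"rx":0,"ry":0,"rz":0,"tx":0,"ty":0,"tz":1,"hand":0}]'  >/dev/null && D &&
python3 -m crank '[{"rx":0,"ry":0,"rz":0,"tx":0,"ty":0,"tz":1,"hand":0},{"rx":0,"ry":0,"rz":0,"tx":0,"ty":0,"tz":1,"hand":0}]'  >/dev/null && D &&
python3 -m crank '[{"rx":0,"ry":0,"rz":0,"tx":0,"ty":0,"tz":1,"hand":0},{"rx":0,"ry":0,"rz":0,"tx":0,"ty":0,"tz":1,"hand":0}]'  >/dev/null && D
```

```text
axial 2.4 lateral 0.4 -0.8 height over est. face 2.9 mm
axial 3.4 lateral 0.3 -0.4 height over est. face 1.9 mm
axial 3.2 lateral 0.8 -0.5 height over est. face 0.9 mm
axial 4.0 lateral 0.4 -0.8 height over est. face -0.1 mm
axial 3.7 lateral 1.1 -0.5 height over est. face -1.2 mm
axial 6.9 lateral -0.3 -1.2 height over est. face -1.9 mm
```

```bash
python3 -m crank '[{"rx":0,"ry":0,"rz":0,"tx":0,"ty":0,"tz":0.3,"hand":0},{"rx":0,"ry":0,"rz":0,"tx":0,"ty":0,"tz":0.3,"hand":0}]' >/dev/null; python3 chk2.py 4
python3 -m crank '[{"rx":0,"ry":0,"rz":0,"tx":0,"ty":0,"tz":-5,"hand":0},{"rx":0,"ry":0,"rz":0,"tx":0,"ty":0,"tz":-12,"hand":0},{"rx":0,"ry":0,"rz":0,"tx":0,"ty":0,"tz":-20,"hand":0},{"rx":0,"ry":0,"rz":0,"tx":0,"ty":0,"tz":-20,"hand":0}]'
python3 - <<'E'
from h import *
plan(m-uy*.021+n*.007,40)
E
```

```text
axial 9.1 lateral -1.0 -1.4 height over est. face -2.0 mm
time: 19.12
tcp_pos: [0.5447, 0.0885, 0.0936]
tcp_rot: [2.126, 1.541, -0.773]
wrist_force: [1.1, 0.1, 0.1]
gripper_width: 0.003
grasp_force: 0.0
t mm [-0.7 42.1 11.1] r [ 0.001 -0.     0.   ]
```

Round key pressed fully home (9 N against the stop, 6 mm travel) and let up. Square key next.

```bash
D() { python3 chk2.py 5.7; }
python3 -m crank '[{"rx":0,"ry":0,"rz":0,"tx":-0.5,"ty":20,"tz":0,"hand":0},{"rx":0,"ry":0,"rz":0,"tx":-0.5,"ty":42,"tz":0,"hand":0},{"rx":0,"ry":0,"rz":0,"tx":-0.5,"ty":42,"tz":0,"hand":0},{"rx":0,"ry":0,"rz":0,"tx":-0.5,"ty":42,"tz":11,"hand":0},{"rx":0,"ry":0,"rz":0,"tx":-0.5,"ty":42,"tz":12,"hand":0}]' | grep tcp_pos; D &&
python3 -m crank '[{"rx":0,"ry":0,"rz":0,"tx":0,"ty":0,"tz":1,"hand":0},{"rx":0,"ry":0,"rz":0,"tx":0,"ty":0,"tz":2,"hand":0},{"rx":0,"ry":0,"rz":0,"tx":0,"ty":0,"tz":2,"hand":0}]'  >/dev/null && D &&
python3 -m crank '[{"rx":0,"ry":0,"rz":0,"tx":0,"ty":0,"tz":1,"hand":0},{"rx":0,"ry":0,"rz":0,"tx":0,"ty":0,"tz":2,"hand":0},{"rx":0,"ry":0,"rz":0,"tx":0,"ty":0,"tz":2,"hand":0}]'  >/dev/null && D &&
python3 -m crank '[{"rx":0,"ry":0,"rz":0,"tx":0,"ty":0,"tz":1,"hand":0},{"rx":0,"ry":0,"rz":0,"tx":0,"ty":0,"tz":2,"hand":0},{"rx":0,"ry":0,"rz":0,"tx":0,"ty":0,"tz":2,"hand":0}]'  >/dev/null && D &&
python3 -m crank '[{"rx":0,"ry":0,"rz":0,"tx":0,"ty":0,"tz":1,"hand":0},{"rx":0,"ry":0,"rz":0,"tx":0,"ty":0,"tz":1,"hand":0}]'  >/dev/null && D &&
python3 -m crank '[{"rx":0,"ry":0,"rz":0,"tx":0,"ty":0,"tz":0.7,"hand":0},{"rx":0,"ry":0,"rz":0,"tx":0,"ty":0,"tz":0.7,"hand":0}]'  >/dev/null && D
```

```text
tcp_pos: [0.5807, 0.0671, 0.0836]
axial 0.6 lateral -0.2 0.3 height over est. face 4.4 mm
axial 1.8 lateral -1.2 0.4 height over est. face 3.8 mm
axial 2.7 lateral -1.8 -0.5 height over est. face 1.6 mm
axial 3.8 lateral -1.9 0.3 height over est. face -0.5 mm
axial 4.9 lateral -2.3 -0.1 height over est. face -1.4 mm
axial 6.2 lateral -2.2 -0.4 height over est. face -1.9 mm
```

```bash
python3 -m crank '[{"rx":0,"ry":0,"rz":0,"tx":0,"ty":0,"tz":0.4,"hand":0},{"rx":0,"ry":0,"rz":0,"tx":0,"ty":0,"tz":0.4,"hand":0}]' >/dev/null; python3 chk2.py 4
python3 - <<'E'
from h import *
s=capture("scene");cv2.imwrite("pics/sq.png",s)
E
```

```text
axial 9.4 lateral -3.7 0.8 height over est. face -2.0 mm
```

Square key is home at the same stop height (−2.0 mm, 9.4 N). I let it up and go to the oblong key.

```bash
D() { python3 chk2.py 5.7; }
python3 -m crank '[{"rx":0,"ry":0,"rz":0,"tx":0,"ty":0,"tz":-5,"hand":0},{"rx":0,"ry":0,"rz":0,"tx":0,"ty":0,"tz":-12,"hand":0},{"rx":0,"ry":0,"rz":0,"tx":0,"ty":0,"tz":-20,"hand":0},{"rx":0,"ry":0,"rz":0,"tx":0,"ty":0,"tz":-20,"hand":0},{"rx":0,"ry":0,"rz":0,"tx":0,"ty":0,"tz":-20,"hand":0}]' | grep force
python3 - <<'E'
from h import *
plan(m+uy*.021+n*.006,40)
E
python3 -m crank '[{"rx":0,"ry":0,"rz":0,"tx":0,"ty":20,"tz":0,"hand":0},{"rx":0,"ry":0,"rz":0,"tx":0,"ty":41.5,"tz":0,"hand":0},{"rx":0,"ry":0,"rz":0,"tx":0,"ty":41.5,"tz":0,"hand":0},{"rx":0,"ry":0,"rz":0,"tx":0,"ty":41.5,"tz":11,"hand":0},{"rx":0,"ry":0,"rz":0,"tx":0,"ty":41.5,"tz":12,"hand":0}]' | grep tcp_pos; D
python3 - <<'E'
from h import *
plan(m+uy*.021+n*.004,40)
E
```

```text
wrist_force: [0.7, -0.4, -0.4]
grasp_force: 0.0
t mm [-0.2 42.3 11.2] r [-0.  0.  0.]
tcp_pos: [0.6202, 0.0541, 0.0834]
axial -0.2 lateral 0.0 -0.6 height over est. face 4.3 mm
t mm [-0.3  1.7  0.3] r [-0.001  0.001  0.001]
```

```bash
D() { python3 chk2.py 5.7; }
python3 -m crank '[{"rx":0,"ry":0,"rz":0,"tx":0,"ty":0,"tz":1,"hand":0},{"rx":0,"ry":0,"rz":0,"tx":0,"ty":0,"tz":2,"hand":0},{"rx":0,"ry":0,"rz":0,"tx":0,"ty":0,"tz":2,"hand":0}]'  >/dev/null && D &&
python3 -m crank '[{"rx":0,"ry":0,"rz":0,"tx":0,"ty":0,"tz":1,"hand":0},{"rx":0,"ry":0,"rz":0,"tx":0,"ty":0,"tz":2,"hand":0},{"rx":0,"ry":0,"rz":0,"tx":0,"ty":0,"tz":2,"hand":0}]'  >/dev/null && D &&
python3 -m crank '[{"rx":0,"ry":0,"rz":0,"tx":0,"ty":0,"tz":1,"hand":0},{"rx":0,"ry":0,"rz":0,"tx":0,"ty":0,"tz":2,"hand":0},{"rx":0,"ry":0,"rz":0,"tx":0,"ty":0,"tz":2,"hand":0}]'  >/dev/null && D &&
python3 -m crank '[{"rx":0,"ry":0,"rz":0,"tx":0,"ty":0,"tz":0.7,"hand":0},{"rx":0,"ry":0,"rz":0,"tx":0,"ty":0,"tz":0.7,"hand":0}]'  >/dev/null && D &&
python3 -m crank '[{"rx":0,"ry":0,"rz":0,"tx":0,"ty":0,"tz":0.5,"hand":0},{"rx":0,"ry":0,"rz":0,"tx":0,"ty":0,"tz":0.5,"hand":0}]'  >/dev/null && D &&
python3 -m crank '[{"rx":0,"ry":0,"rz":0,"tx":0,"ty":0,"tz":0.5,"hand":0},{"rx":0,"ry":0,"rz":0,"tx":0,"ty":0,"tz":0.5,"hand":0}]'  >/dev/null && D
```

```text
axial 1.1 lateral -1.7 0.7 height over est. face 3.7 mm
axial 2.6 lateral -2.1 -1.1 height over est. face 1.5 mm
axial 4.1 lateral -1.9 -0.1 height over est. face -0.5 mm
axial 3.9 lateral -2.6 -0.3 height over est. face -1.2 mm
axial 5.4 lateral -1.8 -1.6 height over est. face -1.8 mm
axial 7.0 lateral -2.9 1.0 height over est. face -1.9 mm
```

```bash
python3 -m crank '[{"rx":0,"ry":0,"rz":0,"tx":0,"ty":0,"tz":0.4,"hand":0},{"rx":0,"ry":0,"rz":0,"tx":0,"ty":0,"tz":0.4,"hand":0}]' >/dev/null; python3 chk2.py 4
python3 -m crank '[{"rx":0,"ry":0,"rz":0,"tx":0,"ty":0,"tz":-5,"hand":0},{"rx":0,"ry":0,"rz":0,"tx":0,"ty":0,"tz":-20,"hand":0},{"rx":0,"ry":0,"rz":0,"tx":0,"ty":0,"tz":-50,"hand":0},{"rx":0,"ry":0,"rz":0,"tx":0,"ty":0,"tz":-90,"hand":0},{"rx":0,"ry":0,"rz":0,"tx":0,"ty":0,"tz":-120,"hand":0}]'; python3 -m crank '[{"rx":0,"ry":0,"rz":0,"tx":0,"ty":0,"tz":0,"hand":0},{"rx":0,"ry":0,"rz":0,"tx":0,"ty":0,"tz":0,"hand":0}]' >/dev/null
python3 - <<'E'
from h import *
s=capture("scene");cv2.imwrite("pics/end.png",cv2.resize(s[100:300,120:420],(750,500)))
E
```

```text
axial 9.3 lateral -3.1 0.6 height over est. face -1.9 mm
time: 25.68
tcp_pos: [0.6443, 0.124, 0.1719]
tcp_rot: [2.126, 1.541, -0.772]
wrist_force: [0.0, -0.3, 0.4]
gripper_width: -0.0
grasp_force: 0.0
```

View pics/end.png

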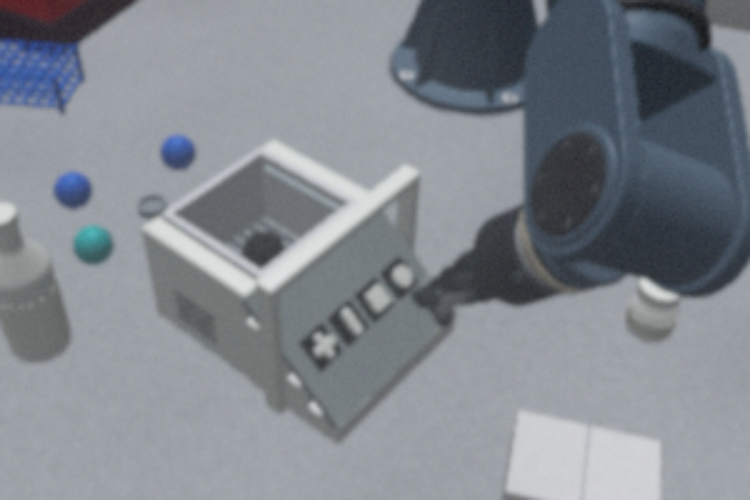

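The ball is in the well at (263,245), all four keys are up, the gripper is clear, and the jar (655,305), bottle (30,300) and carton (585,455) stand undisturbed.

```bash
python3 -c "from rig import *;print(close_job())"
```

```text
the job is handed in; nothing more can be done
None
```

The job is handed in at about 26 s of the 67 s allowed: the dark ball is on the rack in the well, set down at about 2.5 N, and the round, square and oblong keys were pressed home in that order (about 9 N each) and let up, with the cross key not pressed and the jar, bottle and carton not moved.

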